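# Slide the main switch past pre-charge to ON and press start

## Robot

A 6-joint arm with a two-finger parallel gripper is mounted at the origin on the work surface. World frame = base frame: x ahead of the robot, y to its left, z up, the work surface at z = 0. Lengths are in m, angles in degrees, forces in N, time in s.
With the tool pointing down it reaches from about 0.4 to 0.825 m from the base axis. Payload 7 kg.
Tool frame: the origin (TCP) lies between the finger pads; the fingertips stand 19 mm ahead of it and the grasp point (between the pads) is the TCP; z points along the fingers, y is the line along which they close (so a half turn about z gives the same grasp; the last joint's range is limited). The gripper opens to 88 mm and grips with 3 to 60 N. Pads are 19 mm wide; open, the fingers measure 130 mm over their backs; the gripper's body (78 mm by 193 mm) begins 47 mm behind the grasp point.
Start: joints at [-53.91, 20.546, 0.682, 0, -70.136, -16.507], TCP at [0.226, -0.636, 0.218] pointing down, gripper open.
Joint ranges: [-176.03, 176.03], [-82.01, 121.73], [-58.28, 71.71], [-173.87, 95.51], [-174.79, -0.11], [-173.66, 173.66]. Speed limits (degrees/s): [136.94, 136.94, 172.46, 180, 180, 180].

## Interface

Orientations are given as [roll, pitch, yaw] about the fixed x, y, z axes, in that order (R = Rz(yaw) Ry(pitch) Rx(roll)).
In Python, from plant import get_obs, snapshot, close_job, spot_in, spot_point gives the robot as it stands.
- The arm moves only by the tool play_rows, never from a script. Its argument "plan" is a list of rows, each a list of 6 numbers: the shift along the tool's x, y, z in cm, then the turn, a rotation vector about the tool's x, y, z in degrees. A call has 1 to 20 rows; each row shifts and turns the commanded pose from where the row before left it, along the tool's axes as they then stand; what a row does not reach is not made up. A row lasts 1/12 s, in which the tool goes at most 41.7 mm and 7.16 degrees, less where a joint would pass 70% of its speed; a pose out of reach is approached as far as the arm can. A call is refused whole if a number of a shift passes 4.17 or a number of a turn 7.16, either way. A call with a gripper value outside its range is refused whole. "grip" is the finger opening in cm, from 0 to 8.76, set as the call begins (left out, the last holds). The fingers move at their own pace and stop on an object; the grip force is fixed at half the most. Time passes only in rows, so rows that do not move let the fingers close. It gives the time, the measured TCP pose, the force, the opening and the grip force at its end, in the units of the state.
- get_obs(): the state, without advancing time (a new reading comes with each control period).
- snapshot(name): name is "side" or "top" or "wrist"; returns a dict with "frame" (384x512x3 uint8, red, green, blue), "fx", "fy", "cx", "cy" (pixels), "position" and "attitude" of the camera in the world. Camera axes: x right, y down, z forward; pixel columns grow to the right and rows downward; lengths in m; the calibration is good to about 2 mm. A picture is of the moment at which its call begins. There is no depth.
- close_job(): hands the job in; it is judged then, once.
Trained networks look in the newest picture that a camera, given by its name, has taken for a name from the list of things; names that differ only in an ending like _2 or _b are one class to them, and where a whole thing is asked for, a point or a joint stands for the part that bears it (a point fixed in the world has none). Each returns a list of dicts, best first, with "score" (0 to 1); they miss things now and then, are a little off and sometimes report something else, mostly with a low value. They report only what shows in the picture. A call takes as long as a camera call. They do not tell look-alikes from the thing itself.
- spot_in(camera, thing): "position" ([x, y, z] in m, in world coordinates, good to about 4 mm: the middle of the surface that is visible of it).
- spot_point(camera, thing): "position" ([x, y, z] in m, in world coordinates, good to about 4 mm: a listed point, or the origin of a listed thing).
The state is a dict: "clock": time; "joint_pos": joint angles; "qvel": joint speeds; "tau": joint torques, N m; "tool_pos": TCP position; "orientation": TCP orientation; "force": force on the tool from outside, world axes, zero at the start; "moment": the same for the moment, N m; "opening": finger opening in m; "gripper_force": force on a finger pad.
Only numpy, scipy, OpenCV 4.12 (cv2) and the standard library are available. Lean on these libraries where they do the work, as an engineer would, in place of code of your own. Each camera call takes 0.05 s, during which the arm holds its last target. There are 200 camera calls.

## Task

With a fingertip, push the red lever of the main switch along its slot, past the first click at the yellow mark, all the way to the second stop at the green mark. Then press the green button fully down, let it come back up and move clear. Only push, never grip or lift anything; leave the grey lever, the red button and the loose parts alone.

Things in the scene. Friction and masses are not known exactly. Their poses are not given: they have to be found in the camera images.
- main_switch: Main slide switch, fixed: housing 170 x 70 mm at the foot and 55 mm high (raised middle 130 x 70 mm, ends 40 mm high with copper terminals), blue top, grey foot, red lever. Origin: centre of its underside; x axis: along the slot, the way the lever slides from OFF to ON; z up. A slot in the top carries the lever; beside it marks are white (OFF), yellow (first click) and green (ON, second stop).
- main_lever_top (a point): Centre of the top face of the red lever. Upright paddle 12 mm thick along the slide, 34 mm wide across it, standing 40 mm above the housing top. It leans nowhere: it slides level along the switch's x axis.
- main_lever (a joint): Slide of the red lever in m: 0 OFF (near the white mark; paddle centre 31 mm on the -x side of the switch's centre), 0.031 first click (yellow), 0.062 second stop (green; paddle centre 31 mm on the +x side). A detent inside resists up to about 10 N on leaving OFF and again on leaving the first click (hardest at about 0.039), and beyond about 0.047 draws the lever on to the second stop, where it stays. Starts near OFF.
- spare_switch: Spare slide switch, fixed: housing 170 x 70 mm at the foot and 55 mm high (raised middle 130 x 70 mm, ends 40 mm high with copper terminals), black top, grey foot, grey lever. Origin: centre of its underside; x axis: along the slot, the way the lever slides from OFF to ON; z up. A slot in the top carries the lever; beside it marks are white (OFF), yellow (first click) and green (ON, second stop). Not to be used.
- spare_lever_top (a point): Centre of the top face of the grey lever. Upright paddle 12 mm thick along the slide, 34 mm wide across it, standing 40 mm above the housing top. Leave alone.
- spare_lever (a joint): Slide of the grey lever in m, 0 OFF to 0.062; leave alone.
- start_button_top (a point): Centre of the top of the green push button, 28 mm across, round, on a fixed white box 70 x 70 x 40 mm. Pressed straight down.
- start_button (a joint): Travel of the green button in m: 0 up, 0.006 fully down; sprung, fully down takes about 5 N; comes back up when released.
- stop_button_top (a point): Centre of the top of the red push button, same size and box as the green one. Leave alone.
- stop_button (a joint): Travel of the red button in m: 0 up, 0.006 down; leave alone.
- breaker: Loose white circuit breaker, 70 x 36 mm, 81 mm high with its black toggle, 0.25 kg; origin at the centre of its underside. Leave alone.
- standoff: Loose red ribbed insulator, 40 mm across, 40 mm high; origin at the centre of its underside. Leave alone.
- driver: Loose screwdriver, 180 mm long, lying flat; x axis from handle to tip. Leave alone.
There are look-alikes about, which are no part of the job. Leave any blue, brown or purple look-alike of the part that bears start_button_top alone.

How it is judged (in metres and radians):
On the way, in this order (a step that is already met when the one before it is completed fails the run):
1. the red lever is past its first click and at the second stop (value of joint main_lever above 0.057 m), for 0.2 s.
2. the green button is pressed down (value of joint start_button above 0.0045 m), for 0.1 s.
At the end, for the whole second after the job is handed in: The red lever rests at its second stop (joint above 0.057 m of 0.062), the green button has been pressed (over 4.5 mm of 6) after that and is up again, the grey lever (below 0.012 m) and the red button (below 2 mm) are as they were, and no loose part has moved 20 mm (value of joint main_lever above 0.057 m and velocity of joint main_lever below 0.005 m/s and value of joint each of start_button, stop_button below 0.002 m and value of joint spare_lever below 0.012 m and distance of each of breaker, standoff, driver from where it was at the start of the episode below 0.02 m and linear speed of each of breaker, standoff, driver below 0.01 m/s); the robot touches nothing.
It fails at once if a loose part was shifted, knocked or lifted (more than 20 mm) (distance of any of breaker, standoff, driver from where it was at the start of the episode above 0.02 m).
It fails at once if the grey lever was slid (value of joint spare_lever above 0.012 m).
It fails at once if the red stop button was pressed (value of joint stop_button above 0.003 m).
It fails at once if the green button was pressed before the red lever was at its second stop (value of joint start_button above 0.004 m and value of joint main_lever below 0.057 m).
It fails at once if the red lever was gripped between the fingers instead of pushed ((contact force between the fingers and main_lever_c0 above 1.5 N and contact force between the fingers and main_lever_c1 above 1.5 N) or (contact force between the fingers and main_lever_c2 above 1.5 N and contact force between the fingers and main_lever_c3 above 1.5 N)).
It also fails if it takes over 42 s, if anything falls off the work surface, if the arm or the gripper's body presses on something with over 40 N, if the wrist force passes 120 N, or if a joint passes its speed limit or range.

## Working session

There is one attempt and no reset: what is moved stays moved. The work goes in short steps, Python scripts to look and compute and a tool call to move; the robot and the scene stay as the last step left them, time stands still between calls to the robot, and variables do not carry over. Pictures are saved under pics/ and viewed, at most 10 in all, crops included, and the job is handed in when it is done.

Besides the shell and the picture viewer there is one more tool, called after ">>>" by a JSON object that holds its "fn" and its "kwargs". play_rows: Moves the arm, as the interface text tells. Its arguments: {"type":"object","properties":{"plan":{"type":"array","items":{"type":"array","items":{"type":"number"}}},"grip":{"type":"number"}},"required":["plan"]}

```bash
mkdir -p pics
python3 - <<'E'
from plant import *
import cv2,numpy as np
o=get_obs();print(o['clock'],o['tool_pos'],o['orientation'],o['opening'])
ims=[]
for c in['top','side']:
    s=snapshot(c);cv2.imwrite(f'pics/{c}0.png',s['frame'][:,:,::-1]);print(c,s['fx'],s['cx'],s['cy'],s['position'],s['attitude'])
    for n in['main_switch','main_lever_top','spare_switch','spare_lever_top','start_button_top','stop_button_top','breaker','standoff','driver']:
        print(n,[(np.round(d['position'],3).tolist(),round(d['score'],2)) for d in spot_point(c,n)[:4]])
E
```

```text
0.0 [ 0.2260424  -0.63549239  0.21731209] [ 1.79903827e+02 -9.08739940e-03 -1.60424566e+02] 0.08761329046893249
top 441.7959044925386 254.93939980740473 192.54782613549668 [0.49011803 0.01854597 1.2727967 ] [-175.94805637   -1.22430503  -88.38064861]
main_switch [([0.536, 0.233, 0.001], 0.9), ([0.508, -0.223, 0.096], 0.22)]
main_lever_top [([0.505, 0.226, 0.098], 0.49), ([0.767, 0.002, 0.008], 0.25)]
spare_switch [([0.534, -0.234, 0.004], 0.61), ([0.509, -0.222, 0.097], 0.18), ([0.536, 0.233, 0.003], 0.17)]
spare_lever_top [([0.51, -0.221, 0.095], 0.46)]
start_button_top [([0.381, 0.119, 0.064], 0.65), ([0.49, 0.018, 0.064], 0.61), ([0.769, 0.259, 0.064], 0.59), ([0.376, -0.061, 0.063], 0.56)]
stop_button_top [([0.633, -0.02, 0.065], 0.61)]
breaker [([0.534, 0.428, 0.003], 0.72)]
standoff [([0.543, -0.426, 0.004], 0.51)]
driver [([0.769, 0.0, 0.002], 0.61)]
side 378.58083385444974 259.84929834377664 194.80001110694752 [0.07378941 0.6046665  1.06563023] [-141.73422828   -0.47811118 -139.09498755]
main_switch [([0.538, 0.234, -0.0], 0.82)]
main_lever_top [([0.508, 0.227, 0.097], 0.4)]
spare_switch [([0.536, -0.236, 0.001], 0.86)]
spare_lever_top [([0.507, -0.224, 0.096], 0.45)]
start_button_top [([0.49, 0.015, 0.064], 0.6), ([0.771, 0.257, 0.069], 0.58), ([0.377, -0.062, 0.061], 0.54), ([0.689, 0.115, 0.066], 0.53)]
stop_button_top [([0.634, -0.021, 0.061], 0.43)]
breaker [([0.537, 0.426, -0.001], 0.75), ([0.489, 0.017, 0.064], 0.34), ([0.543, -0.424, -0.002], 0.19)]
standoff [([0.543, -0.422, -0.003], 0.43)]
driver [([0.764, -0.005, -0.004], 0.52)]
```

View pics/top0.png

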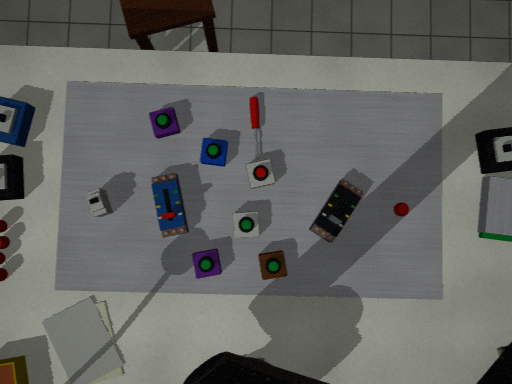

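View pics/side0.png

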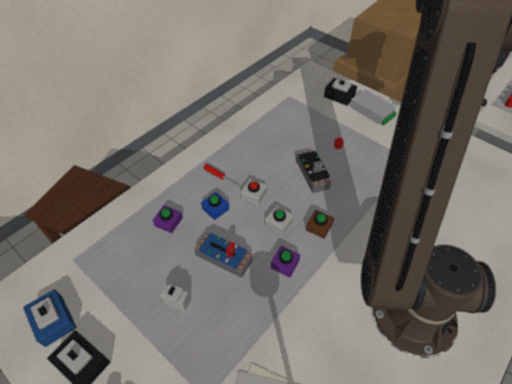

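The top view shows the main switch around (168,205), with its red lever at (168,215) near the lower (robot-side) end. The white-boxed green button is at (246,224), and its look-alikes are purple, blue and brown. Next I'll refine the switch axis and work out the first move.

```bash
cat > h.py <<'E'
import numpy as np
from plant import *
from scipy.spatial.transform import Rotation as R
def ray(s,uv,z):
    d=R.from_euler('xyz',s['attitude'],degrees=True).apply([(uv[0]-s['cx'])/s['fx'],(uv[1]-s['cy'])/s['fy'],1])
    p=np.array(s['position']);return p+d*(z-p[2])/d[2]
def togo(t,yaw=None):
    o=get_obs();r=R.from_euler('xyz',o['orientation'],degrees=True)
    print('t',round(o['clock'],2),'pos',np.round(o['tool_pos'],4),'rpy',np.round(o['orientation'],2),'shift cm',np.round(r.inv().apply(np.array(t)-o['tool_pos'])*100,2))
    if yaw is not None: print('rotvec',np.round((r.inv()*R.from_euler('xyz',[180,0,yaw],degrees=True)).as_rotvec(degrees=True),2))
E
python3 - <<'E'
from h import *
import cv2
s=snapshot('top');f=s['frame'];hsv=cv2.cvtColor(f,cv2.COLOR_RGB2HSV)
m=cv2.inRange(hsv,(100,150,50),(125,255,255));m[:170]=0;m[240:]=0;m[:,:145]=0;m[:,195:]=0
P=np.argwhere(m)[:,::-1]
W=np.array([ray(s,p,.055)[:2] for p in P]).astype(np.float32)
print(len(P),cv2.minAreaRect(W))
crop=cv2.resize(f[165:245,120:280],None,fx=5,fy=5,interpolation=cv2.INTER_CUBIC)
cv2.imwrite('pics/crop.png',crop[:,:,::-1])
m=cv2.inRange(hsv,(0,150,90),(8,255,255))|cv2.inRange(hsv,(172,150,90),(180,255,255));m[:190]=0;m[230:]=0;m[:,:150]=0;m[:,190:]=0
W=np.array([ray(s,p,.095)[:2] for p in np.argwhere(m)[:,::-1]]).astype(np.float32)
print('lever',len(W),cv2.minAreaRect(W),W.mean(0))
togo([.45,-.15,.22],-167)
E
```

```text
875 ((0.5378144979476929, 0.2327912449836731), (0.1292559802532196, 0.0686926543712616), 13.326876640319824)
lever 56 ((0.5074118971824646, 0.22586925327777863), (0.01146079320460558, 0.033668939024209976), 13.024961471557617) [0.50771964 0.22564931]
t 1.05 pos [ 0.2262 -0.6359  0.2183] rpy [-180.      0.   -160.42] shift cm [-37.37  38.28  -0.17]
rotvec [-0.    0.    6.58]
```

View pics/crop.png

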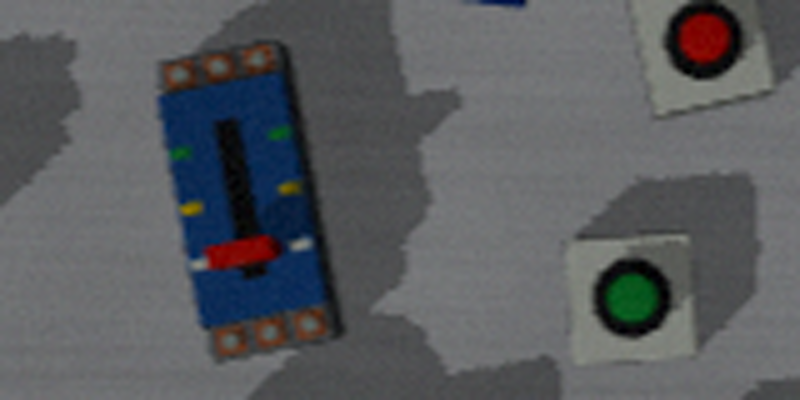

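The crop shows the red lever (240,250) at the white mark, with yellow and then green marks toward the far end (+x, yaw about 13°). The green button in the white box is at (632,297).

>>> {"fn": "play_rows", "kwargs": {"grip": 0, "plan": [[0, 0, 0, 0, 0, 6.6], [-1.8, 2.35, 0, 0, 0, 0], [-1.8, 2.35, 0, 0, 0, 0], [-1.8, 2.35, 0, 0, 0, 0], [-1.8, 2.35, 0, 0, 0, 0], [-1.8, 2.35, 0, 0, 0, 0], [-1.8, 2.35, 0, 0, 0, 0], [-1.8, 2.35, 0, 0, 0, 0], [-1.8, 2.35, 0, 0, 0, 0], [-1.8, 2.35, 0, 0, 0, 0], [-1.8, 2.35, 0, 0, 0, 0], [-1.8, 2.35, 0, 0, 0, 0], [-1.8, 2.35, 0, 0, 0, 0], [-1.8, 2.35, 0, 0, 0, 0], [-1.8, 2.35, 0, 0, 0, 0], [-1.8, 2.35, 0, 0, 0, 0], [-1.8, 2.35, 0, 0, 0, 0], [-1.8, 2.35, 0, 0, 0, 0], [-1.8, 2.35, 0, 0, 0, 0], [0, 0, 0, 0, 0, 0]]}}

```text
clock: 2.72
tool_pos: [0.4488, -0.1478, 0.2186]
orientation: [-180.0, 0.1, -166.9]
force: [0.6, -0.5, 1.0]
opening: 0.0009
gripper_force: 0.0
```

>>> {"fn": "play_rows", "kwargs": {"plan": [[-0.76, 2.92, 0, 0, 0, 0], [-0.76, 2.92, 0, 0, 0, 0], [-0.76, 2.92, 0, 0, 0, 0], [-0.76, 2.92, 0, 0, 0, 0], [-0.76, 2.92, 0, 0, 0, 0], [-0.76, 2.92, 0, 0, 0, 0], [-0.76, 2.92, 0, 0, 0, 0], [-0.76, 2.92, 0, 0, 0, 0], [-0.76, 2.92, 0, 0, 0, 0], [-0.76, 2.92, 0, 0, 0, 0], [-0.76, 2.92, 0, 0, 0, 0], [-0.76, 2.92, 0, 0, 0, 0], [0, 0, 2, 0, 0, 0], [0, 0, 2, 0, 0, 0], [0, 0, 2, 0, 0, 0], [0, 0, 2, 0, 0, 0], [0, 0, 2, 0, 0, 0], [0, 0, 2, 0, 0, 0], [0, 0, 1.2, 0, 0, 0], [0, 0, 0, 0, 0, 0]]}}

```text
clock: 4.38
tool_pos: [0.4557, 0.2096, 0.0838]
orientation: [-179.9, -0.2, -167.1]
force: [-0.7, 0.2, 0.1]
opening: 0.0006
gripper_force: 0.0
```

Run:
```python
from h import *
import cv2
s=snapshot('side');cv2.imwrite('pics/side1.png',cv2.resize(s['frame'][200:320,140:320],None,fx=4,fy=4)[:,:,::-1])
togo([.459,.2145,.086],-167)
print([(d['position'],d['score']) for d in spot_point('side','main_lever_top')][:2])
```

```text
t 4.43 pos [0.4565 0.2102 0.0854] rpy [-1.7992e+02 -1.3000e-01 -1.6702e+02] shift cm [-0.34  0.36 -0.07]
rotvec [-0.08 -0.13 -0.02]
[]
```

View pics/side1.png

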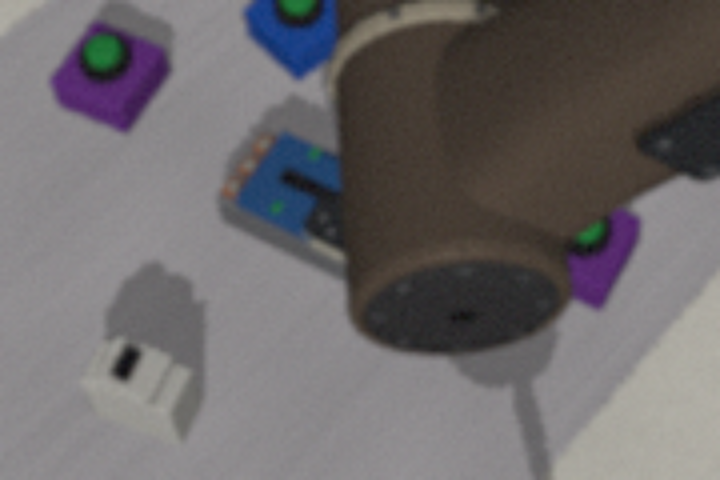

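The arm hides the lever, and the gripper is in place behind it. I'll push until the lever is just past the detent.

>>> {"fn": "play_rows", "kwargs": {"plan": [[-0.3, 0.36, 0, 0, 0, 0], [-1, 0, 0, 0, 0, 0], [-1, 0, 0, 0, 0, 0], [-0.7, 0, 0, 0, 0, 0], [-0.5, 0, 0, 0, 0, 0], [-0.5, 0, 0, 0, 0, 0], [-0.5, 0, 0, 0, 0, 0]]}}

```text
clock: 5.07
tool_pos: [0.4991, 0.2242, 0.0862]
orientation: [-180.0, -0.2, -167.1]
force: [-12.6, 1.6, 10.5]
opening: 0.0007
gripper_force: 6.9
```

>>> {"fn": "play_rows", "kwargs": {"plan": [[-0.5, 0, 0, 0, 0, 0], [-0.5, 0, 0, 0, 0, 0], [-0.5, 0, 0, 0, 0, 0], [-0.5, 0, 0, 0, 0, 0]]}}

```text
clock: 5.4
tool_pos: [0.5202, 0.2292, 0.0862]
orientation: [-180.0, 0.0, -167.0]
force: [-0.1, -0.5, -0.3]
opening: 0.0006
gripper_force: 0.0
```

>>> {"fn": "play_rows", "kwargs": {"plan": [[-0.5, 0, 0, 0, 0, 0], [-0.5, 0, 0, 0, 0, 0], [-0.5, 0, 0, 0, 0, 0]]}}

```text
clock: 5.65
tool_pos: [0.5325, 0.2317, 0.0859]
orientation: [-180.0, -0.2, -167.1]
force: [-9.9, 0.9, 7.8]
opening: 0.0006
gripper_force: 5.8
```

>>> {"fn": "play_rows", "kwargs": {"plan": [[-0.5, 0, 0, 0, 0, 0], [-0.3, 0, 0, 0, 0, 0], [0, 0, 0, 0, 0, 0]]}}

```text
clock: 5.9
tool_pos: [0.543, 0.2345, 0.0861]
orientation: [-180.0, 0.0, -167.0]
force: [0.0, 0.0, 0.1]
opening: 0.0006
gripper_force: 0.0
```

>>> {"fn": "play_rows", "kwargs": {"plan": [[1.5, 0, 0, 0, 0, 0], [0, 0, -2, 0, 0, 0], [0, 0, -2.5, 0, 0, 0], [0, 0, -2.5, 0, 0, 0], [0, 0, -2.5, 0, 0, 0], [0, 0, -2.5, 0, 0, 0], [0.85, -2.0, 0, 0, 0, 0], [0.85, -2.0, 0, 0, 0, 0], [0.85, -2.0, 0, 0, 0, 0], [0.85, -2.0, 0, 0, 0, 0], [0.85, -2.0, 0, 0, 0, 0], [0.85, -2.0, 0, 0, 0, 0], [0.85, -2.0, 0, 0, 0, 0], [0.85, -2.0, 0, 0, 0, 0], [0.85, -2.0, 0, 0, 0, 0], [0.85, -2.0, 0, 0, 0, 0], [0, 0, 0, 0, 0, 0], [0, 0, 0, 0, 0, 0]]}}

```text
clock: 7.4
tool_pos: [0.4893, 0.0158, 0.2063]
orientation: [180.0, 0.0, -167.1]
force: [0.5, 0.1, 0.6]
opening: -0.0
gripper_force: 0.0
```

Run:
```python
from h import *
import cv2
ims=[]
for c in['top','side','wrist']:
    s=snapshot(c);f=s['frame'];ims.append({'top':f[130:280,120:320],'side':f[160:310,170:370],'wrist':cv2.resize(f,(200,150))}[c])
    for n in['main_lever_top','start_button_top']:print(c,n,[(np.round(d['position'],3).tolist(),round(d['score'],2)) for d in spot_point(c,n)])
cv2.imwrite('pics/m.png',cv2.resize(np.vstack([np.hstack(ims[:2]),np.hstack([ims[2],ims[2]])]),None,fx=2,fy=2)[:,:,::-1])
togo([.490,.0165,.2],-167)
```

```text
top main_lever_top [([0.565, 0.244, 0.095], 0.45)]
top start_button_top [([0.773, 0.26, 0.063], 0.6), ([0.378, -0.064, 0.065], 0.55), ([0.688, 0.113, 0.067], 0.46)]
side main_lever_top [([0.539, 0.234, -0.001], 0.58), ([0.569, 0.243, 0.099], 0.56)]
side start_button_top [([0.503, -0.224, 0.097], 0.65), ([0.688, 0.117, 0.064], 0.62), ([0.489, 0.014, 0.064], 0.6), ([0.771, 0.255, 0.068], 0.55), ([0.379, 0.119, 0.066], 0.5), ([0.378, -0.064, 0.062], 0.45)]
wrist main_lever_top [([0.568, 0.238, 0.1], 0.76)]
wrist start_button_top [([0.493, 0.018, 0.065], 0.8), ([0.378, -0.064, 0.068], 0.61), ([0.379, 0.124, 0.066], 0.59)]
t 7.85 pos [0.4896 0.0173 0.2062] rpy [-1.8000e+02 -1.0000e-02 -1.6698e+02] shift cm [-0.03 -0.09  0.62]
rotvec [-0.   -0.01  0.02]
```

View pics/m.png

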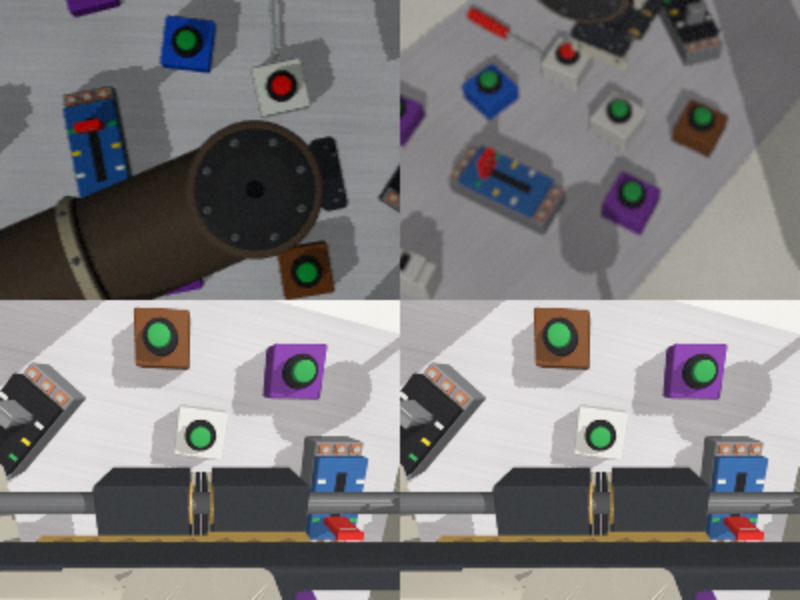

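The lever is at the green mark: it stands at (88,127) in the top crop and has travelled about 61 mm. The white-boxed green button lies directly under the tool, so I'll descend onto it.

>>> {"fn": "play_rows", "kwargs": {"plan": [[0, 0, 2, 0, 0, 0], [0, 0, 2, 0, 0, 0], [0, 0, 2, 0, 0, 0], [0, 0, 2, 0, 0, 0], [0, 0, 2, 0, 0, 0], [0, 0, 1.5, 0, 0, 0], [0, 0, 0.4, 0, 0, 0], [0, 0, 0.3, 0, 0, 0], [0, 0, 0, 0, 0, 0]]}}

```text
clock: 8.6
tool_pos: [0.4897, 0.017, 0.0843]
orientation: [-180.0, -0.0, -167.0]
force: [0.7, 0.0, 0.1]
opening: 0.0005
gripper_force: 0.0
```

>>> {"fn": "play_rows", "kwargs": {"plan": [[0, 0, 0.3, 0, 0, 0], [0, 0, 0.2, 0, 0, 0], [0, 0, 0, 0, 0, 0]]}}

```text
clock: 8.85
tool_pos: [0.4897, 0.017, 0.0796]
orientation: [180.0, 0.0, -167.0]
force: [-0.6, 0.2, -0.2]
opening: 0.0007
gripper_force: 0.0
```

>>> {"fn": "play_rows", "kwargs": {"plan": [[0, 0, 0.2, 0, 0, 0], [0, 0, 0.2, 0, 0, 0], [0, 0, 0, 0, 0, 0]]}}

```text
clock: 9.1
tool_pos: [0.4893, 0.0168, 0.0751]
orientation: [180.0, -0.0, -167.0]
force: [0.7, -0.2, 0.1]
opening: 0.0004
gripper_force: 0.0
```

>>> {"fn": "play_rows", "kwargs": {"plan": [[0, 0, 0.2, 0, 0, 0], [0, 0, 0, 0, 0, 0]]}}

```text
clock: 9.27
tool_pos: [0.4893, 0.0169, 0.073]
orientation: [180.0, -0.0, -167.0]
force: [-0.3, -0.6, -1.2]
opening: 0.0003
gripper_force: 0.0
```

Run:
```python
from h import *
import cv2
ims=[]
s=snapshot('wrist');f=s['frame'];print(get_obs()['force'])
cv2.imwrite('pics/w2.png',cv2.resize(f,(768,576))[:,:,::-1])
for n in['start_button_top']:print(n,[(np.round(d['position'],3).tolist(),round(d['score'],2)) for d in spot_point('wrist',n)])
```

```text
[-0.11082683  0.54919626  0.0963588 ]
start_button_top [([0.376, 0.124, 0.066], 0.87), ([0.494, 0.014, 0.062], 0.85)]
```

View pics/w2.png

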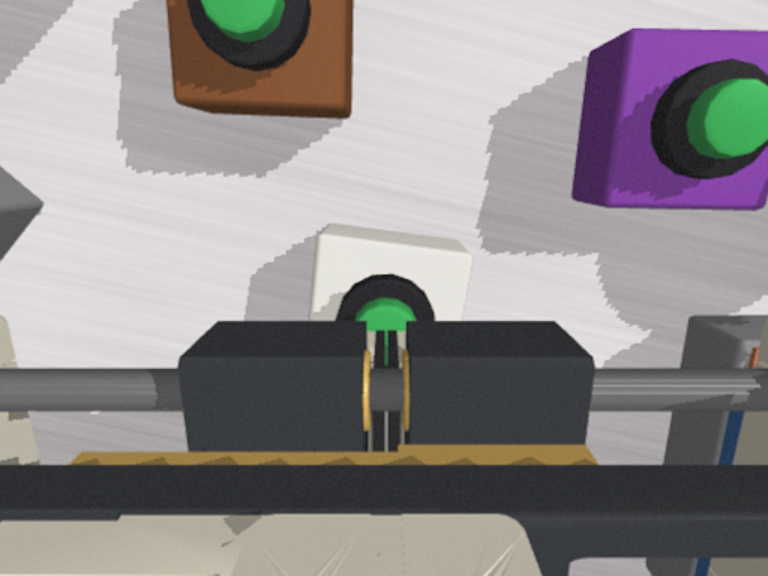

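The wrist view shows the closed fingertips over the white-boxed button, around (386,330), with no contact force yet. I'll continue down in small steps.

>>> {"fn": "play_rows", "kwargs": {"plan": [[0, 0, 0.2, 0, 0, 0], [0, 0, 0, 0, 0, 0]]}}

```text
clock: 9.53
tool_pos: [0.4893, 0.0169, 0.071]
orientation: [180.0, -0.0, -167.0]
force: [-0.4, -0.4, 0.0]
opening: 0.0004
gripper_force: 0.0
```

>>> {"fn": "play_rows", "kwargs": {"plan": [[0, 0, 0.2, 0, 0, 0], [0, 0, 0, 0, 0, 0]]}}

```text
clock: 9.7
tool_pos: [0.4893, 0.0169, 0.0689]
orientation: [180.0, -0.0, -167.0]
force: [0.0, -0.4, -1.4]
opening: 0.0006
gripper_force: 0.0
```

Run:
```python
from h import *
import cv2
s=snapshot('side');f=s['frame'];o=get_obs();print(o['force'],o['tool_pos'],o['tau'])
cv2.imwrite('pics/s2.png',cv2.resize(f[150:290,210:370],None,fx=4,fy=4,interpolation=cv2.INTER_CUBIC)[:,:,::-1])
```

```text
[ 0.12772057  0.50967543 -0.32768916] [0.48932448 0.01684885 0.06905212] [ 4.22579848e-03 -3.89671648e+01  2.16679108e+01  5.14659360e+00
 -3.66821873e-02  2.11064327e-05]
```

View pics/s2.png

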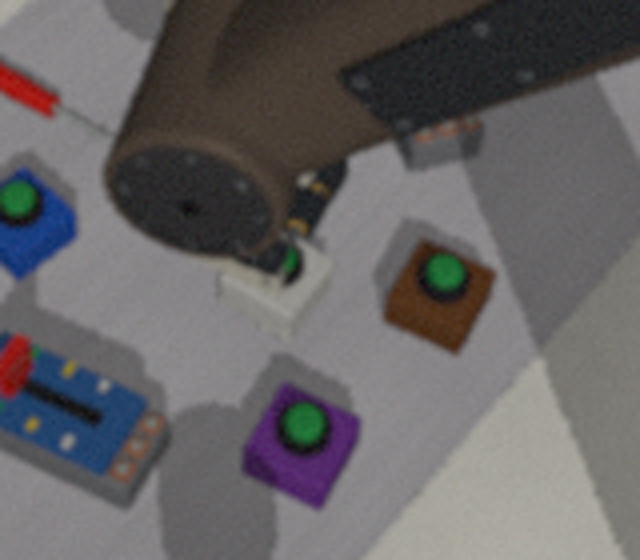

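The side view is inconclusive because the fingers hide the button at (290,262). There's still no contact force, so I'll keep stepping down and watch it.

>>> {"fn": "play_rows", "kwargs": {"plan": [[0, 0, 0.2, 0, 0, 0], [0, 0, 0, 0, 0, 0]]}}

```text
clock: 9.92
tool_pos: [0.4893, 0.0169, 0.067]
orientation: [180.0, -0.0, -167.0]
force: [-0.7, -0.3, -0.3]
opening: 0.0006
gripper_force: 0.0
```

>>> {"fn": "play_rows", "kwargs": {"plan": [[0, 0, 0.2, 0, 0, 0], [0, 0, 0, 0, 0, 0]]}}

```text
clock: 10.08
tool_pos: [0.4893, 0.0169, 0.0649]
orientation: [-180.0, -0.0, -167.0]
force: [0.0, 0.2, -0.5]
opening: 0.0004
gripper_force: 0.0
```

>>> {"fn": "play_rows", "kwargs": {"plan": [[0, 0, 0.2, 0, 0, 0], [0, 0, 0, 0, 0, 0]]}}

```text
clock: 10.25
tool_pos: [0.4893, 0.0168, 0.0629]
orientation: [180.0, -0.0, -167.0]
force: [-0.7, 0.2, -0.3]
opening: 0.0003
gripper_force: 0.0
```

>>> {"fn": "play_rows", "kwargs": {"plan": [[0, 0, 0.2, 0, 0, 0], [0, 0, 0, 0, 0, 0]]}}

```text
clock: 10.42
tool_pos: [0.4893, 0.0169, 0.0609]
orientation: [-180.0, -0.0, -167.0]
force: [-0.1, -0.6, 0.4]
opening: 0.0009
gripper_force: 0.0
```

Run:
```python
from h import *
import cv2
s=snapshot('wrist');f=s['frame'];o=get_obs();print(o['force'],o['tool_pos'])
print(s['position'],s['attitude'],s['fx'],s['cx'],s['cy'])
T=np.array(o['tool_pos']);C=R.from_euler('xyz',s['attitude'],degrees=True)
def px(p):
    q=C.inv().apply(np.array(p)-s['position']);return np.round([q[0]/q[2]*s['fx']+s['cx'],q[1]/q[2]*s['fy']+s['cy']],0)
print('tcp',px(T),'tip',px(T-[0,0,.019]),'btn64',px([.4905,.0165,.064]),'btn58',px([.4905,.0165,.058]))
cv2.imwrite('pics/w3.png',cv2.resize(f[130:330,150:370],None,fx=3,fy=3,interpolation=cv2.INTER_CUBIC)[:,:,::-1])
```

```text
[-0.04276184 -0.41433287  0.27888814] [0.48933144 0.01682706 0.06104765]
[0.42111255 0.00135121 0.2259417 ] [1.64925042e+02 3.98576096e-02 1.03030094e+02] 304.5996524728203 257.0691954775098 189.1922339402726
tcp [257. 232.] tip [257. 220.] btn64 [256. 235.] btn58 [256. 231.]
```

View pics/w3.png

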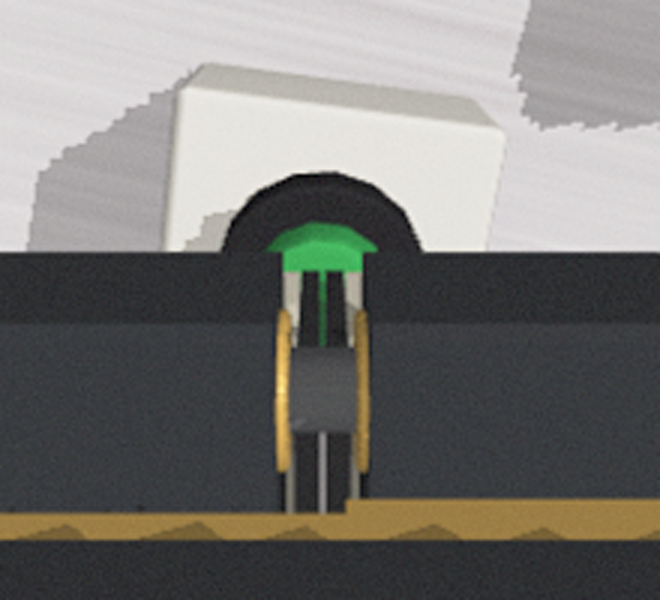

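The wrist crop shows the finger ends at (322,270), with green cap still visible beyond them. The nominal tip also projects there. I'll check the geometry from the box edge and the cap and collar edges.

Run:
```python
from h import *
s=snapshot('wrist');P=lambda u,v,z:ray(s,(u/3+150,v/3+130),z)
for z in(.04,.03,.02,.0):
    a,b=P(182,88,z),P(502,130,z);print(z,a,b,np.linalg.norm(a-b))
for z in(.064,.05,.04):
    a,b=P(270,250,z),P(377,250,z);print('cap',z,P(322,222,z),np.linalg.norm(a-b),'collar',P(322,172,z),P(225,250,z),P(420,250,z))
```

```text
0.04 [ 0.45788942 -0.01964231  0.04      ] [0.45153885 0.0468326  0.04      ] 0.0667775633849313
0.03 [ 0.45986435 -0.02077063  0.03      ] [0.45317247 0.04927698 0.03      ] 0.07036652948818585
0.02 [ 0.46183928 -0.02189894  0.02      ] [0.45480609 0.05172136 0.02      ] 0.0739554955914404
0.0 [ 0.46578914 -0.02415558  0.        ] [0.45807333 0.05661013 0.        ] 0.0811334277979495
cap 0.064 [0.47201035 0.01315512 0.064     ] 0.020081728031853825 collar [0.46263724 0.01098333 0.064     ] [ 0.48149289 -0.00333654  0.064     ] [0.47323065 0.03231623 0.064     ]
cap 0.05 [0.47640456 0.01417478 0.05      ] 0.02181650590257411 collar [0.46622175 0.01181538 0.05      ] [ 0.48670626 -0.00374153  0.05      ] [0.47773027 0.03499113 0.05      ]
cap 0.04 [0.47954328 0.01490311 0.04      ] 0.023055632953088587 collar [0.46878211 0.01240969 0.04      ] [ 0.49043009 -0.00403081  0.04      ] [0.48094429 0.03690178 0.04      ]
```

The finger's near face at that pixel row fits a tip height of about 0.065, so contact should be imminent. I'll continue down.

>>> {"fn": "play_rows", "kwargs": {"plan": [[0, 0, 0.2, 0, 0, 0], [0, 0, 0, 0, 0, 0]]}}

```text
clock: 10.68
tool_pos: [0.4893, 0.0169, 0.059]
orientation: [180.0, -0.0, -167.0]
force: [0.8, 0.3, 0.8]
opening: 0.0005
gripper_force: 0.0
```

>>> {"fn": "play_rows", "kwargs": {"plan": [[0, 0, 0.2, 0, 0, 0], [0, 0, 0, 0, 0, 0]]}}

```text
clock: 10.85
tool_pos: [0.4896, 0.0169, 0.0571]
orientation: [-180.0, 0.0, -167.0]
force: [-0.0, 0.3, 0.1]
opening: 0.0003
gripper_force: 0.0
```

>>> {"fn": "play_rows", "kwargs": {"plan": [[0, 0, 0.2, 0, 0, 0], [0, 0, 0, 0, 0, 0]]}}

```text
clock: 11.02
tool_pos: [0.4896, 0.0169, 0.0552]
orientation: [-180.0, 0.0, -167.0]
force: [0.5, 0.5, 2.6]
opening: 0.0003
gripper_force: 1.2
```

Contact: 2.6 N upward. Now I'll press through the 6 mm stroke.

>>> {"fn": "play_rows", "kwargs": {"plan": [[0, 0, 0.2, 0, 0, 0], [0, 0, 0.1, 0, 0, 0], [0, 0, 0, 0, 0, 0]]}}

```text
clock: 11.27
tool_pos: [0.4896, 0.0169, 0.0523]
orientation: [-180.0, 0.0, -167.0]
force: [-0.9, 0.1, 4.6]
opening: 0.0003
gripper_force: 2.0
```

>>> {"fn": "play_rows", "kwargs": {"plan": [[0, 0, 0.15, 0, 0, 0], [0, 0, 0, 0, 0, 0], [0, 0, 0, 0, 0, 0]]}}

```text
clock: 11.52
tool_pos: [0.4896, 0.0169, 0.051]
orientation: [-180.0, 0.0, -167.0]
force: [-1.3, 0.4, 6.4]
opening: 0.0007
gripper_force: 3.0
```

>>> {"fn": "play_rows", "kwargs": {"plan": [[0, 0, 0.1, 0, 0, 0], [0, 0, 0, 0, 0, 0], [0, 0, 0, 0, 0, 0]]}}

```text
clock: 11.77
tool_pos: [0.4898, 0.0169, 0.0508]
orientation: [-180.0, 0.0, -167.0]
force: [-5.6, 1.2, 15.5]
opening: 0.0005
gripper_force: 8.0
```

>>> {"fn": "play_rows", "kwargs": {"plan": [[0, 0, 0.1, 0, 0, 0], [0, 0, 0, 0, 0, 0], [0, 0, 0, 0, 0, 0]]}}

```text
clock: 12.02
tool_pos: [0.4898, 0.0169, 0.0506]
orientation: [-180.0, 0.1, -167.0]
force: [-9.4, 1.6, 25.6]
opening: 0.0006
gripper_force: 12.9
```

The button has bottomed out: the force rises while the tool stands still. I'll retract, move aside and check.

>>> {"fn": "play_rows", "kwargs": {"plan": [[0, 0, -0.3, 0, 0, 0], [0, 0, -0.7, 0, 0, 0], [0, 0, -2, 0, 0, 0], [0, 0, -2.5, 0, 0, 0], [0, 0, -2.5, 0, 0, 0], [0, 0, -2.5, 0, 0, 0], [0, 0, -2.5, 0, 0, 0], [0, 0, -2.5, 0, 0, 0], [0, -2, 0, 0, 0, 0], [0, -2, 0, 0, 0, 0], [0, -2, 0, 0, 0, 0], [0, -2, 0, 0, 0, 0], [0, -2, 0, 0, 0, 0], [0, 0, 0, 0, 0, 0], [0, 0, 0, 0, 0, 0], [0, 0, 0, 0, 0, 0]]}}

```text
clock: 13.35
tool_pos: [0.5116, -0.0805, 0.2034]
orientation: [180.0, -0.0, -167.1]
force: [-0.1, 0.7, 0.1]
opening: 0.0006
gripper_force: 0.0
```

Run:
```python
from h import *
for c in('top','side'):
    snapshot(c)
    for n in['main_lever_top','spare_lever_top','start_button_top','breaker','standoff','driver']:print(c,n,[(np.round(d['position'],3).tolist(),round(d['score'],2)) for d in spot_point(c,n)][:5])
togo([.49,-.08,.2]);print(get_obs()['force'])
```

```text
top main_lever_top [([0.565, 0.241, 0.096], 0.48)]
top spare_lever_top [([0.534, 0.429, 0.004], 0.38)]
top start_button_top [([0.377, -0.061, 0.061], 0.64), ([0.772, 0.26, 0.062], 0.61), ([0.69, 0.114, 0.068], 0.39)]
top breaker [([0.538, 0.427, 0.004], 0.89)]
top standoff [([0.544, -0.424, 0.003], 0.65)]
top driver [([0.768, -0.004, 0.004], 0.74), ([0.538, 0.236, -0.0], 0.7)]
side main_lever_top [([0.568, 0.24, 0.097], 0.54)]
side spare_lever_top []
side start_button_top [([0.489, 0.015, 0.063], 0.61), ([0.379, 0.125, 0.065], 0.55), ([0.38, -0.06, 0.063], 0.52), ([0.69, 0.115, 0.06], 0.48), ([0.774, 0.258, 0.07], 0.37)]
side breaker [([0.538, 0.427, 0.002], 0.61), ([0.569, 0.242, 0.096], 0.57)]
side standoff [([0.629, -0.018, 0.064], 0.73), ([0.542, -0.425, -0.001], 0.47)]
side driver []
t 14.05 pos [ 0.5119 -0.0805  0.2038] rpy [ 180.     -0.   -167.02] shift cm [2.12 0.54 0.38]
[0.59961429 0.73412647 0.12867022]
```

```bash
python3 -c "
from plant import *
print(close_job())"
```

```text
the job is handed in; nothing more can be done
None
```

The red lever is at its second stop (about 61 mm of travel measured). The green button was pressed until it bottomed out and released, the arm moved clear, and the job was handed in at about 14 s; the call returned no verdict.

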